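# Seat the cover frame of a chip reactor on its locating pins

## Robot

A 6-joint arm with a two-finger parallel gripper is mounted at the origin on the work surface. World frame = base frame: x ahead of the robot, y to its left, z up, the work surface at z = 0. Lengths are in mm, angles in rad, forces in N, time in s.
With the tool pointing down it reaches from about 400 to 925 mm from the base axis. Payload 12.5 kg.
Tool frame: the origin (TCP) lies at the very end of the fingers, on their centre line; the grasp point (between the pads) lies env.grip_point_offset behind it (env.grip_point_offset is the distance from the TCP to the grasp point, in mm); y points along the fingers, z is the direction in which the jaws open and shut, and the axes are right-handed (so a half turn about y gives the same grasp; the last joint's range is limited). The gripper opens to 95 mm and grips with 3 to 60 N. Pads are 20 mm wide; open, the fingers measure 119 mm over their backs; the gripper's body (75 mm by 180 mm) begins 59 mm behind the grasp point.
Start: joints at [-1.289, 0.491, 1.559, -0, 1.092, -0.106], TCP at [236.369, -578.599, 214.661] pointing down, gripper open.
Joint ranges: [-3.1, 3.1], [-0.84, 2.19], [0.05, 2.79], [-1.13, 4.28], [0.06, 2.93], [-2.69, 2.69]. Speed limits (rad/s): [2.22, 2.22, 2.79, 3.14, 3.14, 3.14].

## Interface

Orientations are given as [roll, pitch, yaw] about the fixed x, y, z axes, in that order (R = Rz(yaw) Ry(pitch) Rx(roll)).
In Python, from cell import readout, read_camera, env, nets gives the robot as it stands.
- The arm moves only by the tool apply_moves, never from a script. Its argument "increments" is a list of rows, each a list of 3 entries, a list of its own where there are three numbers: the shift along the tool's x, y, z in cm, then the turn, a rotation vector about the tool's x, y, z in degrees, then the finger opening in cm, from 0 to 9.51. A call has exactly 5 rows; each row shifts and turns the pose as measured when the row begins, along the tool's axes as they then stand; what a row does not reach is not made up. A row lasts 1/8 s, in which the tool goes at most 62.5 mm and 10.7 degrees, less where a joint would pass 70% of its speed; a pose out of reach is approached as far as the arm can. A call with a gripper value outside its range is refused whole. The fingers move at their own pace and stop on an object; the grip force is fixed at half the most. Time passes only in rows, so rows that do not move let the fingers close, or fill a call up. It gives the time, the measured TCP pose, the force and the opening at its end, in the units of the state.
- readout.state(): the state, without advancing time (a new reading comes with each control period).
- read_camera(name): name is "scene" or "top" or "wrist"; returns a dict with "img" (400x640x3 uint8, red, green, blue), "vfov" (degrees; the focal length in pixels is half the picture's height over the tangent of half this angle, whatever the lens; pixels are square), "cx", "cy" (the principal point, pixels), "rvec" (rotation vector, rad) and "tvec" (3), from world to camera coordinates, as OpenCV has them; the wrist camera has in their place "mount" (4x4, takes a point from camera to tool coordinates, whose origin is the TCP and whose axes are the tool frame's). Camera axes: x right, y down, z forward; pixel columns grow to the right and rows downward; lengths in mm; the calibration is good to about 2 mm. A picture is of the moment at which its call begins: read the wrist's pose just before it. There is no depth.
- env.job_done(): hands the job in, once; it reports no verdict.
Trained networks look in a picture, given as the dict that the camera call returned (one of the last four; its "shot" number tells which), for a name from the list of things; names that differ only in an ending like _2 or _b are one class to them, and where a whole thing is asked for, a point or a joint stands for the part that bears it (a point fixed in the world has none). Each returns a list of dicts, best first, with "confidence" (0 to 1); they miss things now and then, are a little off and sometimes report something else, mostly with a low value. They report only what shows in the picture. A call takes as long as a camera call. They do not tell look-alikes from the thing itself.
- nets.look_for(picture, thing): "point" ([x, y, z] in mm, in the coordinates of the camera as it stood for that picture, good to about 4 mm: the middle of the surface that is visible of it).
- nets.mark_of(picture, thing): "point" ([x, y, z] in mm, in the coordinates of the camera as it stood for that picture, good to about 4 mm: a listed point, or the origin of a listed thing).
The state is a dict: "t": time; "joints": joint angles; "qvel": joint speeds; "tau": joint torques, N m; "eef_pos": TCP position; "tcp_rot": TCP orientation; "ft_force": force on the tool from outside, world axes, zero at the start; "moment": the same for the moment, N m; "opening": opening from 0.0 (shut) to 1.0 (fully open).
Only numpy, scipy, OpenCV 4.12 (cv2) and the standard library are available. Lean on these libraries where they do the work, as an engineer would, in place of code of your own. Each camera call takes 0.05 s, during which the arm holds its last target. There are 200 camera calls.

## Task

The metal cover frame of the chip reactor was put down askew and is propped on the two locating pins of its base. With the fingertips, nudge the frame sideways by its edges until both of its pin holes drop over the pins and it lies flat and square on the base. Only push it: do not lift it or knock it off, do not touch the glass chip in its window, and leave the other things on the bench where they stand.

Things in the scene. Friction and masses are not known exactly. Their poses are not given: they have to be found in the camera images.
- reactor_base: the fixed base: a block, white with a dark steel deck, 110 mm along its x, 170 mm along its y, deck 45 mm above the bench. Origin: centre of its underside, on the bench; z up. Its sides are flat and upright from 9 mm up to the deck and have the outline of the frame: a seated frame is flush with them all round. Fittings on its +x side stay below 25 mm above the bench.
- glass_chip: the glass chip, 54 x 60 x 3 mm, in a pocket in the middle of the deck; its top is 1 mm below the deck. It is seen through the window of the frame. Origin: centre of its underside. Not to be touched.
- pin_left (a point): foot, at deck level, of the locating pin at the +y end of the base (60 mm from the centre). The pins are fixed steel dowels, 8 mm in diameter, with hemispherical noses; they stand 7 mm above the deck.
- pin_right (a point): foot, at deck level, of the same kind of pin at the -y end of the base (60 mm from the centre)
- cover_frame: the loose aluminium frame, 110 mm along its x, 170 mm along its y, 10 mm thick, about 0.4 kg; window 52 x 66 mm; three white ports, 14 mm tall, on its +x bar. Origin: centre of its underside; z up. Smooth metal. It starts cocked on the pin noses, 8 to 18 mm off towards the base's -x (the robot), up to 13 mm off along y, turned up to 0.13 rad; it drops 7 mm when both holes meet the pins.
- hole_left (a point): centre, at the underside of the frame, of its pin hole at the +y end (60 mm from the centre); a through hole 10 mm in diameter that belongs on pin_left
- hole_right (a point): centre, at the underside of the frame, of its pin hole at the -y end (60 mm from the centre), 10 mm in diameter, belongs on pin_right
- thumbscrew_a: a knurled steel thumbscrew for the cover, standing head down, head 20 mm across, 32 mm tall. Leave it alone. Origin: centre of its underside.
- thumbscrew_b: a second thumbscrew like it. Leave it alone. Origin: centre of its underside.
- vial: a small amber glass vial with a black cap, 22 mm across, 52 mm tall, upright. Leave it alone. Origin: centre of its underside.
- blue_cap: a loose blue bottle cap, 45 mm across, 25 mm tall. Leave it alone. Origin: centre of its underside.
- hex_driver: a driver with a black handle, 170 mm long, lying on the bench. Leave it alone.
- amber_bottle: an amber glass bottle with a red cap, 68 mm across, 145 mm tall, upright. Leave it alone. Origin: centre of its underside.
- flask: a stoppered conical glass flask, 64 mm across, 102 mm tall, upright. Leave it alone. Origin: centre of its underside.
Mind the look-alikes: they are no part of the job. What is meant by the cover_frame is not brown or green, and is the larger of those in its own colour.

How it is judged:
By the outcome, as a careful person would: the job done as asked, in the order asked, and still so for the second after the job is handed in, with the robot touching nothing.
It also fails if it takes over 64 s, if anything falls off the work surface, if the arm or the gripper's body presses on something with over 40 N, if the wrist force passes 120 N, or if a joint passes its speed limit or range.

## Working session

There is one attempt and no reset: what is moved stays moved. The work goes in short steps, Python scripts to look and compute and a tool call to move; the robot and the scene stay as the last step left them, time stands still between calls to the robot, and variables do not carry over. Pictures are saved under pics/ and viewed, about 8 in all and at most 12, crops included, and the job is handed in when it is done.

Besides the shell and the picture viewer there is one more tool, called as name(argument=value, ...), one argument or row to a line, values as JSON. apply_moves: Moves the arm, as the interface text tells. Its arguments: {"type":"object","properties":{"increments":{"type":"array"}},"required":["increments"]}

```bash
mkdir -p pics; ls
cat > h.py <<'E'
import numpy as np, cv2
from cell import readout, read_camera, env, nets
from scipy.spatial.transform import Rotation as R
def K(c):
    f=200/np.tan(np.radians(c["vfov"])/2)
    return np.array([[f,0,c["cx"]],[0,f,c["cy"]],[0,0,1.]])
def cw(c,s=None):  # camera->world 4x4
    T=np.eye(4)
    if "mount" in c:
        s=s or readout.state(); T[:3,:3]=R.from_euler("xyz",s["tcp_rot"]).as_matrix(); T[:3,3]=s["eef_pos"]
        return T@np.array(c["mount"])
    r=cv2.Rodrigues(np.array(c["rvec"],float))[0]; T[:3,:3]=r.T; T[:3,3]=-r.T@np.array(c["tvec"],float).ravel(); return T
def w(T,p): return T[:3,:3]@np.array(p)+T[:3,3]
def proj(c,T,P):
    q=(np.atleast_2d(P)-T[:3,3])@T[:3,:3]; q=q@K(c).T; return q[:,:2]/q[:,2:]
def ray(c,T,uv,z):
    d=T[:3,:3]@np.linalg.inv(K(c))@np.array([uv[0],uv[1],1.]); o=T[:3,3]; return o+d*(z-o[2])/d[2]
def save(c,n): cv2.imwrite("pics/"+n,c["img"][:,:,::-1])
E
python3 - <<'E'
from h import *
s=readout.state(); print(s["eef_pos"],s["tcp_rot"],s["opening"],env.grip_point_offset)
for n in ["top","scene"]:
    c=read_camera(n); T=cw(c); save(c,n+"0.png"); print(n,c["vfov"],T[:3,3].round())
    for t in ["reactor_base","cover_frame","pin_left","pin_right","hole_left","hole_right","glass_chip","vial","blue_cap","thumbscrew_a","amber_bottle","flask"]:
        for d in nets.mark_of(c,t)[:4]:
            P=w(T,d["point"]); print(t,round(d["confidence"],2),P.round(1),proj(c,T,P).round()[0])
E
```

```text
pics
[ 236.28110416 -578.35185857  214.06259026] [-1.57189856e+00  6.47515220e-05 -2.75376110e+00] 1.0005157563537226 18.8
top 48.02924833077726 [ 422.  -40. 1146.]
reactor_base 0.76 [541.7 -90.    1.3] [333. 218.]
cover_frame 0.92 [ 535.5 -100.2   49.9] [338. 219.]
cover_frame 0.91 [ 410.4 -257.8   -1.4] [398. 272.]
cover_frame 0.81 [ 467.3 -439.9    2. ] [470. 251.]
cover_frame 0.67 [600.1 143.3   2.7] [243. 193.]
pin_left 0.61 [526.6 -29.   41.8] [309. 222.]
pin_right 0.82 [ 555.7 -149.7   45.6] [358. 211.]
pin_right 0.28 [659.4 370.9  -0.7] [156. 168.]
hole_left 0.9 [ 482.3 -405.3   -1.3] [456. 245.]
hole_left 0.74 [6.396e+02 1.019e+02 5.000e-01] [260. 178.]
hole_left 0.74 [659.9 -19.1   1.5] [306. 172.]
hole_left 0.72 [ 449.5 -265.6   -1.1] [401. 256.]
hole_right 0.9 [ 4.489e+02 -4.758e+02 -2.000e-01] [484. 259.]
hole_right 0.78 [ 545.  -153.4   52.6] [360. 215.]
hole_right 0.6 [559.7 193.2   2.3] [222. 208.]
hole_right 0.59 [ 366.5 -262.4   -6.9] [399. 289.]
glass_chip 0.72 [543.9 -92.7  39.2] [335. 216.]
vial 0.46 [ 547.1 -275.4    1. ] [405. 218.]
vial 0.44 [542.8 -89.2   0.7
[... 917 characters left out ...]
_left 0.67 [516.5 -39.3  48.2] [320. 183.]
hole_left 0.59 [638.1 100.8  -4.6] [353. 249.]
hole_right 0.98 [ 447.2 -478.7   -5.7] [197. 138.]
hole_right 0.91 [ 549.6 -154.5   50.3] [274. 178.]
hole_right 0.84 [ 363.6 -266.    -4.4] [272. 139.]
hole_right 0.67 [557.8 190.8   2.8] [400. 234.]
glass_chip 0.45 [542.7 -90.7  41.4] [297. 186.]
glass_chip 0.25 [448.8  51.3   4.1] [361. 187.]
vial 0.57 [ 547.  -275.9   -1. ] [237. 178.]
blue_cap 0.8 [ 4.467e+02  5.030e+01 -2.000e-01] [361. 187.]
thumbscrew_a 0.44 [676.6 -65.9   1.3] [284. 238.]
thumbscrew_a 0.4 [ 6.577e+02 -1.500e+01 -6.000e-01] [306. 239.]
amber_bottle 0.9 [661.2 377.8   1.1] [470. 298.]
flask 0.82 [ 637.7 -367.1   -1.4] [190. 191.]
```

View images.

Run:
```python
import cv2,numpy as np
a=cv2.imread("pics/top0.png"); b=cv2.imread("pics/scene0.png")
o=np.vstack([cv2.resize(a[150:300,140:540],(800,300)),cv2.resize(b[110:310,180:480],(800,533))[:300]])
cv2.imwrite("pics/a.png",o)
```

```text
(no output)
```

View pics/a.png

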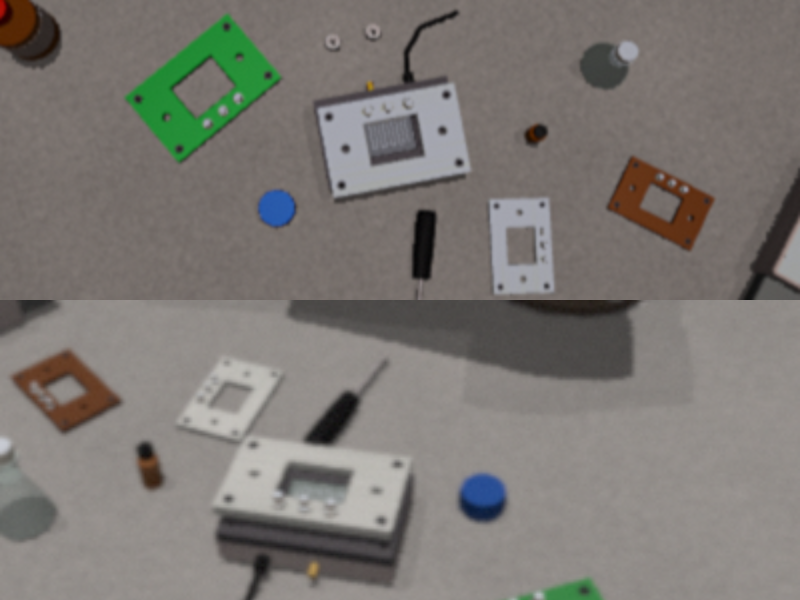

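The candidates in the top picture are green (243,193), brown (470,251), small silver (398,272) and large silver (338,219). The large silver one is the larger of its colour and sits on the base, so it is the cover_frame. The crop above shows it clearly.

```bash
cat >> h.py <<'E'
def go(p,yaw):  # remaining motion in tool axes: cm, deg
    s=readout.state(); r=R.from_euler("xyz",s["tcp_rot"]); t=R.from_euler("xyz",[-np.pi/2,0,yaw])
    d=r.inv().apply(np.array(p)-s["eef_pos"])/10; v=np.degrees((r.inv()*t).as_rotvec())
    print("go cm",d.round(2),"deg",v.round(2),"t",round(s["t"],2),"F",np.round(s["ft_force"],1))
E
python3 - <<'E'
from h import *
c=read_camera("wrist"); print(c["vfov"],np.round(c["mount"],3))
go([520,-95,290],-2.89)
E
```

```text
59.59489827540731 [[  -0.       0.967    0.254  -72.117]
 [  -0.      -0.254    0.967 -170.312]
 [   1.      -0.       0.       0.473]
 [   0.       0.       0.       1.   ]]
go cm [-44.54  -7.54 -34.04] deg [-0.    7.81  0.  ] t 1.35 F [-0.5 -0.7 -0.8]
```

apply_moves(
  increments=[
    [[-4.5, 0, -3.4], [0, 0, 0], 9.5],
    [[-4.5, 0, -3.4], [0, 0, 0], 9.5],
    [[-4.5, 0, -3.4], [0, 0, 0], 9.5],
    [[-4.5, 0, -3.4], [0, 0, 0], 9.5],
    [[-4.5, 0, -3.4], [0, 0, 0], 9.5],
  ],
)

```text
t: 1.98
eef_pos: [382.6, -332.5, 214.1]
tcp_rot: [-1.569, 0.0, -2.76]
ft_force: [0.3, 0.2, 1.3]
opening: 1.005
```

apply_moves(
  increments=[
    [[-4.5, 0, -3.4], [0, 0, 0], 9.5],
    [[-4.5, 0, -3.4], [0, 0, 0], 9.5],
    [[-4.5, 0, -3.4], [0, 0, 0], 9.5],
    [[-4.5, 0, -3.4], [0, 0, 0], 9.5],
    [[-4.5, 0, -3.4], [0, 7.8, 0], 9.5],
  ],
)

```text
t: 2.6
eef_pos: [532.3, -82.6, 215.1]
tcp_rot: [-1.567, 0.003, -2.899]
ft_force: [0.4, -1.3, 0.4]
opening: 0.998
```

Run:
```python
from h import *
go([530,-92,200],-2.89); print(readout.state()["eef_pos"])
```

```text
go cm [0.45 1.51 0.85] deg [-0.21 -0.53 -0.16] t 2.6 F [ 0.4 -1.3  0.4]
[532.31410265 -82.61233185 215.09490068]
```

Run:
```python
from h import *
s=readout.state(); c=read_camera("wrist"); T=cw(c,s); save(c,"w1.png")
for t in ["reactor_base","cover_frame","pin_left","pin_right","hole_left","hole_right","glass_chip"]:
    for d in nets.mark_of(c,t)[:2]:
        P=w(T,d["point"]); print(t,round(d["confidence"],2),P.round(1),proj(c,T,P).round()[0])
```

```text
reactor_base 0.7 [542.  -91.2  -3.7] [329. 168.]
reactor_base 0.57 [546.1 -89.3  41.7] [329. 171.]
pin_left 0.64 [ 639.4 -368.5   -5.3] [592. 143.]
pin_left 0.63 [533.2 -29.8  45.1] [268. 170.]
pin_right 0.91 [ 558.3 -145.3   46.5] [388. 174.]
hole_left 0.87 [637.5 101.5  -2.3] [169.  33.]
hole_left 0.63 [523.9 -38.   50.5] [273. 182.]
hole_right 0.78 [557.2 187.8  -3.4] [78. 92.]
hole_right 0.57 [ 368.8 -269.1    2.1] [432. 334.]
glass_chip 0.67 [542.3 -91.   42.1] [330. 175.]
```

View pics/w1.png

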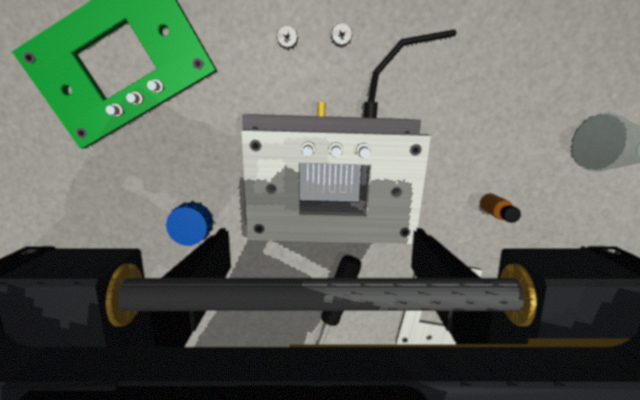

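Run:
```python
from h import *
c=read_camera("wrist"); T=cw(c)
for n,uv,z in [("deckL",(243,115),45),("deckR",(420,120),45),("fTL",(243,131),62),("fTR",(430,136),62),("fBR",(411,243),62),("fBL",(246,240),62),("hL",(271,188),62),("hR",(396,191),62)]:
    print(n,ray(c,T,uv,z).round(1))
i=c["img"][100:255,225:445,::-1]; cv2.imwrite("pics/w2.png",cv2.resize(i,(792,558),interpolation=cv2.INTER_CUBIC))
```

```text
deckL [577.8   0.8  45. ]
deckR [ 613.8 -163.4   45. ]
fTL [565.   -5.3  62. ]
fTR [ 601.8 -172.    62. ]
fBR [ 497.8 -186.9   62. ]
fBL [461.8 -27.9  62. ]
hL [519.1 -40.9  62. ]
hR [ 544.8 -156.9   62. ]
```

View pics/w2.png

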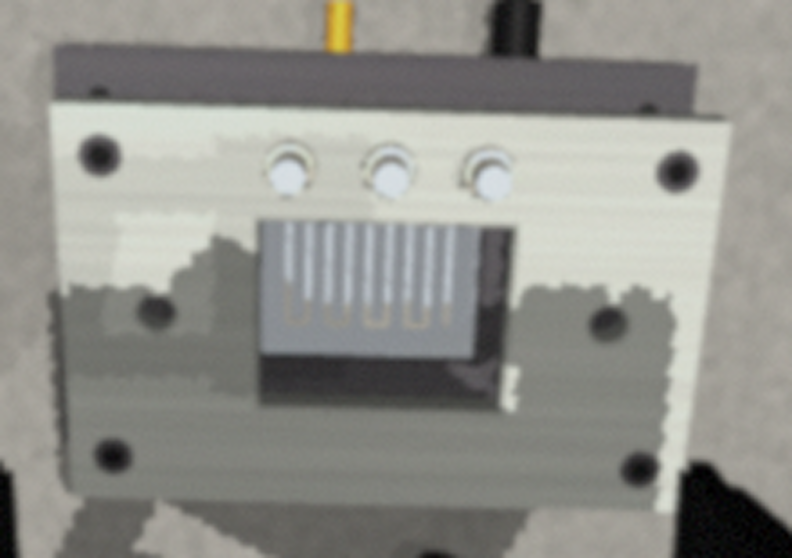

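Wrist view: the frame's hole centres are at (271,188) and (396,191). The frame is about 11 mm towards −x and 5 mm towards −y of the base, nearly parallel to it at yaw ≈ 0.217. I'll square it first with two fingertips on the −x edge.

```bash
cat >> h.py <<'E'
B=np.array([542,-92.]); BY=0.217
def bp(x,y,z): c,s=np.cos(BY),np.sin(BY); return [B[0]+c*x-s*y,B[1]+s*x+c*y,z]
def inb(p): c,s=np.cos(BY),np.sin(BY); d=np.array(p[:2])-B; return np.round([c*d[0]+s*d[1],-s*d[0]+c*d[1],p[2]],1)
E
python3 - <<'E'
from h import *
go(bp(-95,-3,38),BY-np.pi)
E
```

```text
go cm [ 8.64 17.68  0.88] deg [-0.19  1.53 -0.14] t 3.05 F [-0.3 -0.5  0.3]
```

apply_moves(
  increments=[
    [[4.4, 0, 0.4], [-0.2, 1.5, -0.1], 9.5],
    [[4.3, 0, 0.4], [0, 0, 0], 9.5],
    [[0, 4.5, 0], [0, 0, 0], 9.5],
    [[0, 4.5, 0], [0, 0, 0], 9.5],
    [[0, 4.5, 0], [0, 0, 0], 9.5],
  ],
)

```text
t: 3.68
eef_pos: [446.7, -119.0, 80.4]
tcp_rot: [-1.565, 0.009, -2.931]
ft_force: [0.8, -0.0, -0.2]
opening: 0.997
```

Run:
```python
from h import *
go(bp(-90,-3,38),BY-np.pi);print(inb(readout.state()["eef_pos"]))
```

```text
go cm [-0.85  4.25 -0.32] deg [-0.36 -0.36 -0.54] t 3.67 F [ 0.8 -0.  -0.2]
[-98.9  -5.9  80.4]
```

apply_moves(
  increments=[
    [[0, 2.1, -0.2], [-0.3, -0.3, -0.5], 9.5],
    [[0, 2.1, 0], [0, 0, 0], 9.5],
    [[-0.6, 0, 0], [0, 0, 0], 9.5],
    [[-0.6, 0, 0], [0, 0, 0], 9.5],
    [[-0.4, 0, 0], [0, 0, 0], 9.5],
  ],
)

```text
t: 4.3
eef_pos: [461.6, -116.5, 36.5]
tcp_rot: [-1.571, -0.001, -2.931]
ft_force: [0.2, -0.3, 0.0]
opening: 1.0
```

Run:
```python
from h import *
go(bp(-65,-3,38),BY-np.pi);print(inb(readout.state()["eef_pos"]))
```

```text
go cm [-1.88 -0.15 -0.37] deg [ 0.03 -0.34  0.08] t 4.3 F [ 0.2 -0.3  0. ]
[-83.8  -6.6  36.5]
```

apply_moves(
  increments=[
    [[-0.3, 0, 0], [0, -0.3, 0], 9.5],
    [[-0.3, 0, 0], [0, 0, 0], 9.5],
    [[-0.3, 0, 0], [0, 0, 0], 9.5],
    [[-0.3, 0, 0], [0, 0, 0], 9.5],
    [[-0.2, 0, 0], [0, 0, 0], 9.5],
  ],
)

```text
t: 4.92
eef_pos: [475.9, -113.1, 37.8]
tcp_rot: [-1.571, -0.001, -2.924]
ft_force: [-0.3, 0.2, -0.5]
opening: 0.999
```

Run:
```python
from h import *
go(bp(-65,-3,38),BY-np.pi);print(inb(readout.state()["eef_pos"]))
```

```text
go cm [-0.41 -0.02 -0.34] deg [0.01 0.02 0.07] t 4.92 F [-0.3  0.2 -0.5]
[-69.1  -6.4  37.8]
```

apply_moves(
  increments=[
    [[-0.1, 0, 0], [0, 0, 0], 9.5],
    [[-0.1, 0, 0], [0, 0, 0], 9.5],
    [[-0.1, 0, 0], [0, 0, 0], 9.5],
    [[0, 0, 0], [0, 0, 0], 9.5],
    [[0, 0, 0], [0, 0, 0], 9.5],
  ],
)

```text
t: 5.55
eef_pos: [479.4, -112.5, 37.8]
tcp_rot: [-1.571, -0.001, -2.925]
ft_force: [-0.8, 0.2, 0.6]
opening: 0.997
```

Run:
```python
from h import *
s=readout.state(); print(inb(s["eef_pos"]),s["ft_force"])
c=read_camera("wrist"); i=c["img"][:,:,::-1]; cv2.imwrite("pics/w3.png",i)
```

```text
[-65.6  -6.5  37.8] [-0.78335895  0.17160701  0.58967129]
```

View pics/w3.png

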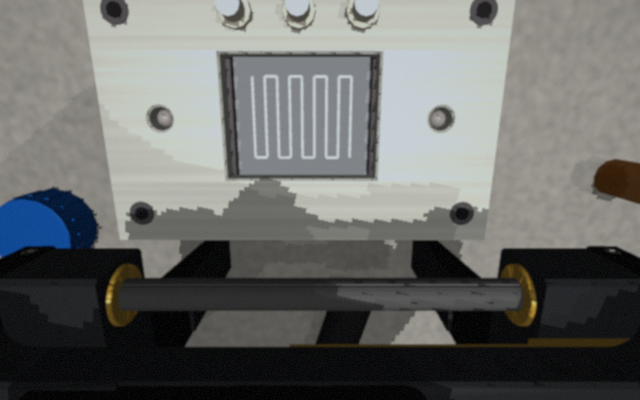

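The pins now show inside both holes at (160,118) and (441,118), so the frame may have dropped. I'll back off and check from above and from the scene camera.

apply_moves(
  increments=[
    [[0.6, 0, 0], [0, 0, 0], 9.5],
    [[1.5, 0, 0], [0, 0, 0], 9.5],
    [[1.5, -2, 0], [0, 0, 0], 9.5],
    [[0, -4, 0], [0, 0, 0], 9.5],
    [[0, -4, 0], [0, 0, 0], 9.5],
  ],
)

```text
t: 6.22
eef_pos: [438.7, -120.3, 137.5]
tcp_rot: [-1.575, -0.006, -2.925]
ft_force: [-0.5, -0.4, 0.8]
opening: 0.994
```

apply_moves(
  increments=[
    [[0, -4, 0], [0, 0, 0], 9.5],
    [[-4, 0, 0], [0, 0, 0], 9.5],
    [[0, 0, 0], [0, 0, 0], 9.5],
    [[0, 0, 0], [0, 0, 0], 9.5],
    [[0, 0, 0], [0, 0, 0], 9.5],
  ],
)

```text
t: 6.85
eef_pos: [474.6, -112.6, 180.9]
tcp_rot: [-1.573, -0.004, -2.926]
ft_force: [-0.1, -0.1, 0.7]
opening: 0.999
```

Run:
```python
from h import *
s=readout.state(); c=read_camera("wrist"); T=cw(c,s); print(s["eef_pos"],s["t"])
e=read_camera("scene"); save(c,"w4.png"); save(e,"s4.png")
for t in ["cover_frame","hole_left","hole_right","pin_left","pin_right"]:
  for cc,TT in((c,T),(e,cw(e))):
    for d in nets.mark_of(cc,t)[:3]: 
        P=w(TT,d["point"])
        if np.hypot(*(P[:2]-B))<90: print(t,round(d["confidence"],2),inb(P))
a=cv2.resize(c["img"][90:290,200:460,::-1],(720,554),interpolation=3); b=cv2.resize(e["img"][150:230,250:350,::-1],(750,600),interpolation=3)
cv2.imwrite("pics/a4.png",a); cv2.imwrite("pics/b4.png",b)
```

```text
[ 474.61358245 -112.62732534  180.85052538] 6.85
cover_frame 0.66 [ 2.9  2.6 42. ]
hole_left 0.97 [ 5.5 61.4 44. ]
hole_right 0.68 [  2.  -58.   45.1]
hole_right 0.85 [  5.6 -56.5  45.3]
pin_left 0.71 [ 6.7 62.  46.5]
pin_left 0.63 [-0.2 67.5 44.2]
pin_right 0.61 [  4.3 -56.1  45.6]
pin_right 0.71 [  5.  -62.4  43.1]
pin_right 0.33 [-1.5 62.3 41.7]
```

View pics/a4.png

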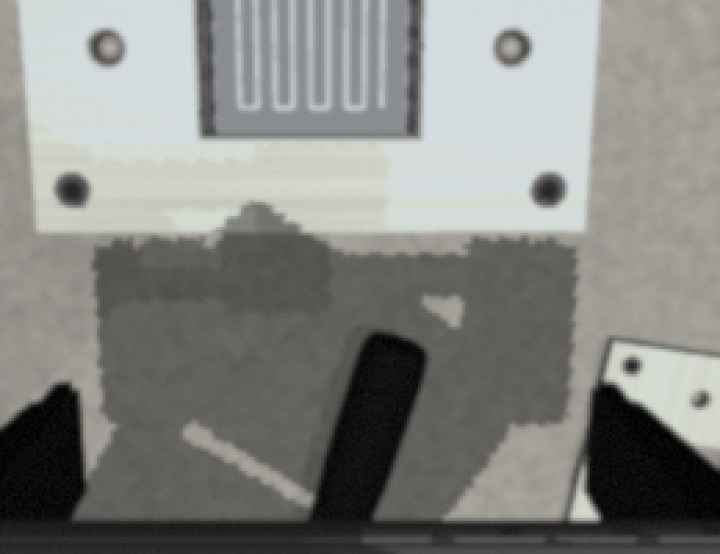

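View pics/b4.png

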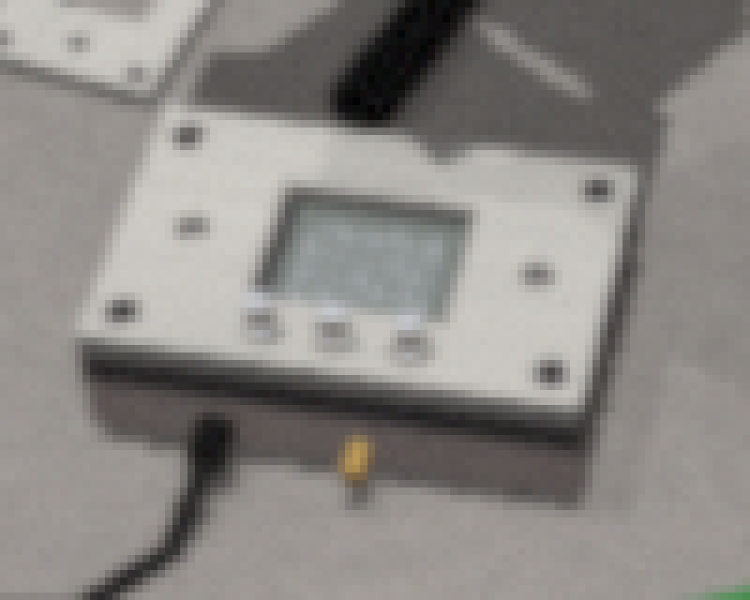

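Run:
```python
from h import *
s=readout.state(); c=read_camera("wrist"); T=cw(c,s); k=720/260
f=lambda u,v:(200+u/k,90+v/k)
L,Rr=f(37,233),f(587,233); hl,hr=f(107,47),f(512,47); cl,cr=f(72,189),f(548,189)
for z in (52,55,58,62):
    d=lambda a,b:np.linalg.norm(ray(c,T,a,z)-ray(c,T,b,z)).round(1)
    print(z,"edge",d(L,Rr),"holes",d(hl,hr), "centre",inb((ray(c,T,hl,z)+ray(c,T,hr,z))/2))
# same check with pre-push picture pixels is at z 62 (118.8 / 170.7)
e=read_camera("scene"); Te=cw(e); g=lambda u,v:(250+u/7.5,150+v/7.5)
for z in (55,62):
    P=[ray(e,Te,g(*q),z) for q in [(80,335),(585,412),(640,170),(160,108)]]
    print(z,[inb(p)[:2] for p in P],[np.linalg.norm(P[i]-P[i-1]).round(1) for i in range(4)])
# base vertical +x corners: deck height check
print([inb(ray(e,Te,g(*q),9)) for q in [(100,432),(580,505)]])
```

```text
52 edge 172.8 holes 121.2 centre [ 3.4  1.3 52. ]
55 edge 171.0 holes 120.0 centre [ 3.4  1.2 55. ]
58 edge 169.3 holes 118.7 centre [ 3.4  1.2 58. ]
62 edge 167.0 holes 117.1 centre [ 3.4  1.1 62. ]
55 [array([ 58.1, -78.3]), array([59.7, 91.7]), array([-50.5,  90.6]), array([-49.4, -80.9])] [np.float64(107.5), np.float64(170.0), np.float64(110.1), np.float64(171.5)]
62 [array([ 63.8, -75.7]), array([65.4, 92.7]), array([-43.8,  91.7]), array([-42.7, -78.2])] [np.float64(106.5), np.float64(168.5), np.float64(109.1), np.float64(169.9)]
[array([ 61.5, -76. ,   9. ]), array([62.1, 90.6,  9. ])]
```

```bash
python3 -c "
from h import *
print(env.job_done(), readout.state()['t'])"
```

```text
the job is handed in; nothing more can be done
the job is handed in; nothing more can be done
```

The cover frame is seated on both pins, and I handed the job in at about 7 s of the 64 s allowed. I pushed the frame's −x edge squarely with two open fingertips, moving in steps of 1–3 mm. It dropped over both pins during that one push, so the sideways push I had planned was not needed. I then backed the gripper off and raised it clear.

**Final checks:**
- **Pins:** a wrist picture shows both pins centred in their holes.
- **Height:** the spacing of the two pin holes comes out at 120.0 mm when the frame's top is taken at 55 mm, which is the seated height. At the unseated height of 62 mm it would be 117.1 mm. The frame's edge length gives nearly the same answer, 171.0 mm against the true 170 mm.
- **Fit to the base:** the scene picture shows the frame flush with the base to within about 2–4 mm, the limit of those measurements.
- **Forces and surroundings:** the wrist force readings stayed below about 2 N. The arm was kept away from the glass chip and the other things, but I did not re-measure where those stand.

**One disagreement:** the last pictures put the frame centre about 3 mm (x) and 1 mm (y) from my first estimate of the base centre. I take this as an error in that first estimate, because the pins and the frame show the same shift.

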